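# Pack up the thread box and button tin and dim the lamp

## Robot

A 6-joint arm with a two-finger parallel gripper is mounted at the origin on the work surface. World frame = base frame: x ahead of the robot, y to its left, z up, the work surface at z = 0. Lengths are in mm, angles in rad, forces in N, time in s.
With the tool pointing down it reaches from about 275 to 750 mm from the base axis. Payload 10.2 kg.
Tool frame: the origin (TCP) lies midway between the tips of the shut fingers; the grasp point (between the pads) lies 19 mm behind it; z points along the fingers, y is the line along which they close (so a half turn about z gives the same grasp; the last joint's range is limited). The gripper opens to 85 mm and grips with 20 to 120 N. Pads are 22 mm wide; open, the fingers measure 114 mm over their backs; the gripper's body (76 mm by 85 mm) begins 54 mm behind the grasp point. The pads swing forward as they close: fully open they stand 13 mm farther back than shut.
Start: joints at [-1.405, 0.313, 1.498, -0, 1.331, -0.223], TCP at [199.004, -485.828, 231.294] pointing down, gripper open.
Joint ranges: [-2.94, 2.94], [-0.97, 2.17], [0.19, 2.56], [-1.23, 4.37], [0.02, 3.11], [-2.88, 2.88]. Speed limits (rad/s): [2.39, 2.39, 3.01, 3.14, 3.14, 3.14].

## Interface

Orientations are given as a unit quaternion [w, x, y, z].
In Python, from rig import ctrl, capture, camera_info gives the robot as it stands.
- The arm moves only by the tool apply_moves, never from a script. Its argument "targets" is a list of rows, each a list of 3 entries, a list of its own where there are three numbers: the finger opening in mm, from 0 to 85.4, then the shift along the world's x, y, z in mm, then the turn, a rotation vector about the world's x, y, z in degrees. In form: [[grip, [dx, dy, dz], [rx, ry, rz]], ...]. A call has 1 to 20 rows; each row is the pose to reach, as a shift and turn from the pose commanded when the call began; what a row does not reach only later rows make up. A row lasts 1/10 s, in which the tool goes at most 50 mm and 8.59 degrees, less where a joint would pass 70% of its speed; a pose out of reach is approached as far as the arm can. A call with a gripper value outside its range is refused whole. The fingers move at their own pace and stop on an object; "squeeze" is the grip in N (left out, the last holds). Time passes only in rows, so rows that repeat a pose let the fingers close. It gives the time, the measured TCP pose, the force, the opening and the grip force at its end, in the units of the state.
- ctrl.sense(): the state, without advancing time (a new reading comes with each control period).
- capture(name): name is "scene" or "top"; returns (picture, depth): 384x512x3 uint8, blue, green, red; 384x512 float32, mm along the optical axis (not along the pixel's ray), 0 where there is no reading.
- camera_info(name): a dict with "vfov" (degrees; the focal length in pixels is half the picture's height over the tangent of half this angle, whatever the lens; pixels are square), "cx", "cy" (the principal point, pixels), "extrinsics" (4x4, takes a point from camera to world coordinates). Camera axes: x right, y down, z forward; pixel columns grow to the right and rows downward; lengths in mm; the calibration is good to about 2 mm. A picture is of the moment at which its call begins. camera_info takes no time and is no camera call.
- ctrl.finish_job(): hands the job in; it is judged then, once.
The state is a dict: "time_s": time; "joints": joint angles; "dq": joint speeds; "tau": joint torques, N m; "eef_pos": TCP position; "ee_rot": TCP orientation; "force": force on the tool from outside, world axes, zero at the start; "wrist_torque": the same for the moment, N m; "grip_width": opening from 0.0 (shut) to 1.0 (fully open); "grip_force": force on a finger pad.
Only numpy, scipy, OpenCV 4.12 (cv2) and the standard library are available. Lean on these libraries where they do the work, as an engineer would, in place of code of your own. Each camera call takes 0.05 s, during which the arm holds its last target. There are 200 camera calls.

## Task

Pack up the sewing table: first put every thread reel into the thread box, each in the compartment marked with its own colour. Then lay the two lids on, the rectangular one squarely on the thread box and the round one centred on the button tin, edges flush all round. Last of all slide the lamp dimmer's grip to the orange mark; leave the other things on the table where they are.

Things in the scene. Friction and masses are not known exactly. Their poses are not given: they have to be found in the camera images.
- reel_pink_mid (a point): sewing-thread reel wound with pink thread, white ends: a plain cylinder 40 mm in diameter and 36 mm long, 40 g, loose, standing on end at the start; may be absent. This point: the middle of the reel, on its axis, 18 mm from each end; z along the reel's axis.
- tag_pink: fixed pink floor pad marking the pink reel's compartment in the thread box (a pink label on the box's -x face repeats it). Origin: centre of that compartment's floor, 4 mm above the table, 46 mm below the box's rim; axes as the box's. Which compartment is pink varies.
- reel_yellow_mid (a point): sewing-thread reel wound with yellow thread, white ends: a plain cylinder 40 mm in diameter and 36 mm long, 40 g, loose, standing on end at the start; may be absent. This point: the middle of the reel, on its axis, 18 mm from each end; z along the reel's axis.
- tag_yellow: fixed yellow floor pad marking the yellow reel's compartment in the thread box (a yellow label on the box's -x face repeats it). Origin: centre of that compartment's floor, 4 mm above the table, 46 mm below the box's rim; axes as the box's. Which compartment is yellow varies.
- reel_green_mid (a point): sewing-thread reel wound with green thread, white ends: a plain cylinder 40 mm in diameter and 36 mm long, 40 g, loose, standing on end at the start; may be absent. This point: the middle of the reel, on its axis, 18 mm from each end; z along the reel's axis.
- tag_green: fixed green floor pad marking the green reel's compartment in the thread box (a green label on the box's -x face repeats it). Origin: centre of that compartment's floor, 4 mm above the table, 46 mm below the box's rim; axes as the box's. Which compartment is green varies.
- reel_blue_mid (a point): sewing-thread reel wound with blue thread, white ends: a plain cylinder 40 mm in diameter and 36 mm long, 40 g, loose, standing on end at the start; may be absent. This point: the middle of the reel, on its axis, 18 mm from each end; z along the reel's axis.
- tag_blue: fixed blue floor pad marking the blue reel's compartment in the thread box (a blue label on the box's -x face repeats it). Origin: centre of that compartment's floor, 4 mm above the table, 46 mm below the box's rim; axes as the box's. Which compartment is blue varies.
- thread_box: open pale wooden box, fixed: 100 mm (its x) by 212 mm (its y), 50 mm high, floor and walls 4 mm thick; three partitions, up to 43 mm above the table, make four compartments in a row along y, each 92 mm (x) by 48 mm (y) inside. Origin: centre of the underside.
- box_rim (a point): centre of the thread box's open top, at the height of its rim; axes as the box's.
- box_lid: flat plywood lid of the thread box, loose, 140 g: plate 100 mm (its x) by 212 mm (its y), 6 mm thick, the same outline as the box and no lip, so nothing centres it; on top, in the middle, a darker bar handle 14 mm wide (x), 70 mm long (y), its top 34 mm above the plate's underside. Origin: centre of the underside.
- button_tin: open round green tin with buttons in it, fixed: 100 mm outer diameter, 45 mm high, wall 4 mm. Origin: centre of the underside.
- tin_rim (a point): centre of the tin's open top, at the height of its rim.
- tin_lid: flat green disc lid of the tin, loose, 100 g: 100 mm in diameter, 6 mm thick, no lip; black knob 22 mm in diameter in the middle of the top, its top 34 mm above the underside. Origin: centre of the underside.
- dimmer_base: track of the lamp's dimmer, a white bar fixed to the table: 40 mm (its x) by 170 mm (its y), 14 mm high. The grip slides along its y axis. Origin: centre of the underside.
- dimmer (a joint): how far the dimmer's grip has slid towards the track's +y, in m, 0 to 0.12 (0 with the grip's middle 60 mm to the -y side of the track's middle); it stays where it is left, friction about 1.5 N.
- dimmer_top (a point): centre of the top of the black dimmer grip, 54.5 mm above the table; the grip is a block 28 mm (across the track) by 20 mm (along it), 40 mm high.
- dimmer_mark: orange mark across the dimmer's track, fixed, on the track's top; the grip is at the mark when its middle is beside it. Origin: middle of the mark; axes as the track's.
- scissors: scissors with yellow handles, bystander, about 175 mm long. Origin: at the pivot.
- button_jar: glass jar with steel cap, bystander, 72 mm diameter, 100 mm high. Origin: centre of the underside.
- tape_measure: yellow round tape measure, bystander, 54 mm diameter, 16 mm high. Origin: centre of the underside.
- chalk: white tailor's chalk disc, bystander, 32 mm diameter, 8 mm high, among the reels. Origin: centre of the underside.
- pin_dish: small red pin dish, bystander, 48 mm diameter, 12 mm high. Origin: centre of the underside.
- seam_tool: small screwdriver with blue handle, bystander, 140 mm long, 26 mm thick. Origin: middle, underside.
Not all that is in view belongs to the job. What is shaped like the part that bears reel_yellow_mid but black or red is not meant.

How it is judged:
By the outcome, as a careful person would: the job done as asked, in the order asked, and still so for the second after the job is handed in, with the robot touching nothing.
Of reel_pink, reel_yellow, reel_green, reel_blue only 2 to 4 are there at a start; the rules pass over those that are not, and their reading is None.
At some moment in a run one of box_lid, tin_lid, reel_pink, reel_yellow, reel_green, reel_blue may be knocked a few centimetres aside while the robot is not near it.
Once in a run the grip may slacken for a moment while it holds something.
It also fails if it takes over 210 s, if anything falls off the work surface, if the arm or the gripper's body presses on something with over 40 N, if the wrist force passes 120 N, or if a joint passes its speed limit or range.

## Working session

There is one attempt and no reset: what is moved stays moved. The work goes in short steps, Python scripts to look and compute and a tool call to move; the robot and the scene stay as the last step left them, time stands still between calls to the robot, and variables do not carry over. Pictures are saved under pics/ and viewed, at most 14 in all, crops included, and the job is handed in when it is done.

Besides the shell and the picture viewer there is one more tool, called in YAML: its name, and indented under it one key for each argument. apply_moves: Moves the arm, as the interface text tells. Its arguments: {"type":"object","properties":{"targets":{"type":"array","items":{"type":"array"}},"squeeze":{"type":"number"}},"required":["targets"]}

```bash
mkdir -p pics; ls; cat > h.py <<'E'
import numpy as np, cv2
from rig import ctrl, capture, camera_info
def cam(n):
    i=camera_info(n); f=192/np.tan(np.radians(i["vfov"])/2); return f,i["cx"],i["cy"],np.array(i["extrinsics"])
def ray(n,uv,z):
    f,cx,cy,E=cam(n); uv=np.atleast_2d(uv).astype(float)
    d=np.c_[(uv[:,0]-cx)/f,(uv[:,1]-cy)/f,np.ones(len(uv))]@E[:3,:3].T; o=E[:3,3]
    return o+d*((z-o[2])/d[:,2])[:,None]
def cloud(n,dep):
    f,cx,cy,E=cam(n); v,u=np.mgrid[:384,:512]
    return np.stack([(u-cx)/f*dep,(v-cy)/f*dep,dep],-1)@E[:3,:3].T+E[:3,3]
E
python3 - <<'E'
from h import *
for n in("scene","top"):
    p,d=capture(n); cv2.imwrite(f"pics/{n}0.png",cv2.resize(p,(800,600),interpolation=cv2.INTER_CUBIC)); np.savez(f"{n}0.npz",p=p,d=d)
    print(n,camera_info(n))
s=ctrl.sense(); print(s)
E
```

```text
pics
scene {'vfov': 42.660928558458764, 'cx': 259.038984882195, 'cy': 193.38102635816418, 'extrinsics': array([[-7.91963789e-01,  3.67425689e-01, -4.87638923e-01,
         1.34402435e+03],
       [ 6.10548573e-01,  4.70189210e-01, -6.37300986e-01,
         9.75113720e+02],
       [-4.87819435e-03, -8.02446552e-01, -5.96704059e-01,
         9.50076231e+02],
       [ 0.00000000e+00,  0.00000000e+00,  0.00000000e+00,
         1.00000000e+00]])}
top {'vfov': 48.536515772727824, 'cx': 252.75344718693307, 'cy': 180.76575633768843, 'extrinsics': array([[-2.64576954e-02, -9.87053019e-01,  1.58197115e-01,
         4.27472333e+02],
       [-9.99165811e-01,  3.10361951e-02,  2.65412266e-02,
         1.28296299e+01],
       [-3.11074344e-02, -1.57362929e-01, -9.87050777e-01,
         1.15416125e+03],
       [ 0.00000000e+00,  0.00000000e+00,  0.00000000e+00,
         1.00000000e+00]])}
{'time_s': 0.1, 'joints': array([-1.40543057e+00,  3.13425477e-01,  1.49833000e+00, -2.56439257e-05,
        1.33099675e+00, -2.23386738e-01]), 'dq': array([-0.002479  , -0.00296866, -0.00127653,  0.00107788, -0.0011499 ,
        0.00073909]), 'tau': array([ 2.47040116e-03, -4.12901974e+01, -2.60143143e+01, -2.24258065e-04,
        3.03013287e-03, -5.15983373e-06]), 'eef_pos': array([ 198.94539533, -485.61006011,  230.78792789]), 'ee_rot': array([-5.79907230e-04,  9.81167586e-01,  1.93157531e-01,  4.36956844e-06]), 'force': array([ 0.48106644, -0.22470097, -0.00596337]), 'wrist_torque': array([-0.02463632,  0.04585357,  0.02971524]), 'grip_force': 0.0, 'grip_width': 1.0011432210672362}
```

View pics/top0.png

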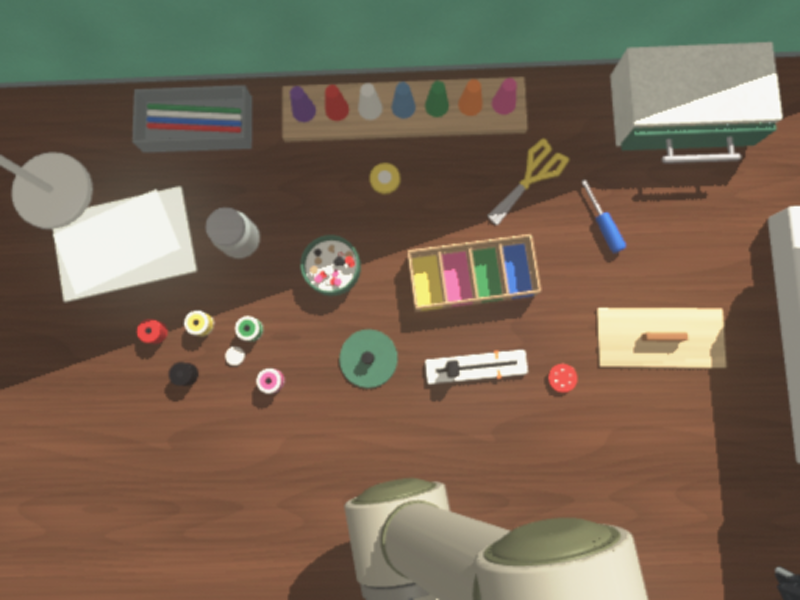

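View pics/scene0.png

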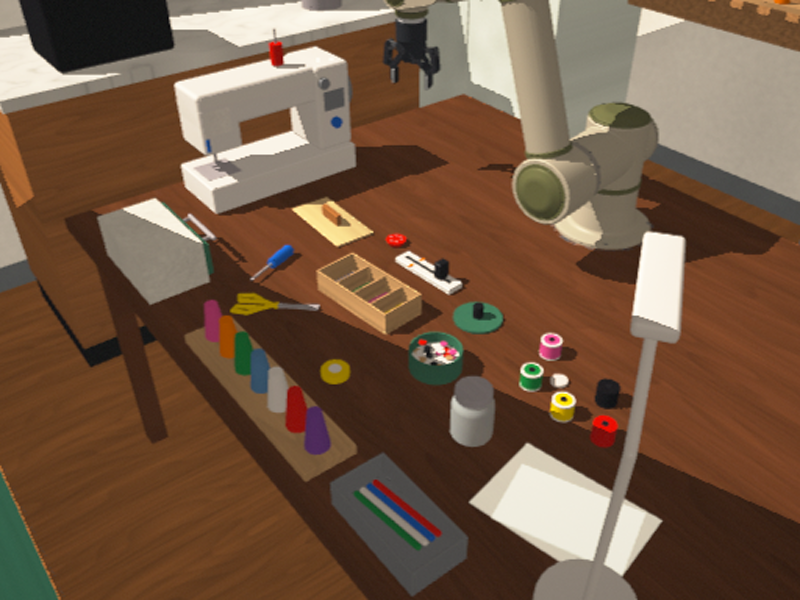

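Candidates in the top view (800×600): yellow (197,323), green (247,328) and pink (269,380) have white ends and fit. Red (150,331) and black (182,374) are decoys, and (235,356) is the chalk. No blue reel is visible. I'll measure and confirm in a crop.

```bash
cat >> h.py <<'E'
def comp(mask,near,k=3):
    "component of mask nearest to pixel"
    n,l,st,c=cv2.connectedComponentsWithStats(mask.astype(np.uint8),connectivity=4)
    ok=[i for i in range(1,n) if st[i,4]>12]
    i=min(ok,key=lambda i:np.hypot(*(c[i]-near))); return l==i
def hm(P,u,v,r,zlo,zhi):
    "points near a pixel with height in band"
    m=np.zeros(P.shape[:2],bool); m[max(0,v-r):v+r+1,max(0,u-r):u+r+1]=1
    return m&(P[...,2]>zlo)&(P[...,2]<zhi)
def hull(m,n,z):
    c=max(cv2.findContours(m.astype(np.uint8),0,1)[0],key=cv2.contourArea)[:,0]
    return ray(n,c,z)[:,:2].astype(np.float32)
E
python3 - <<'E'
from h import *
D=np.load("top0.npz");p,d=D["p"],D["d"];P=cloud("top",d)
s=512/800
print("table",np.median(P[300:310,100:110,2]),P[300:310,100:110,2].std())
for n,(u,v),r,z in [("yel",(197,323),14,36),("grn",(247,328),14,36),("pink",(269,380),14,36),("red",(150,331),14,36),("chalk",(235,356),8,8),("tinlidknob",(367,358),12,34),("dimgrip",(452,369),12,54.5),("barhandle",(665,337),25,34)]:
    m=hm(P,int(u*s),int(v*s),r,z-6,z+6); q=P[m]
    print(n,m.sum(),q.mean(0).round(1) if m.sum() else 0,cv2.minEnclosingCircle(hull(m,"top",z)), cv2.minAreaRect(hull(m,"top",z)))
for n,(u,v),r,z in [("tin",(330,265),24,45),("tinlid",(368,358),24,6),("boxrim",(474,271),60,50),("boxlid",(661,338),60,6)]:
    m=hm(P,int(u*s),int(v*s),r,z-4,z+4); print(n,m.sum(),cv2.minEnclosingCircle(hull(m,"top",z)),cv2.minAreaRect(hull(m,"top",z)))
a=p[170:260,75:275];a=cv2.resize(a,None,fx=4,fy=4,interpolation=cv2.INTER_CUBIC)
b,_=D["p"],0;b=cv2.resize(p[140:260,255:355],None,fx=3,fy=3,interpolation=cv2.INTER_CUBIC)
cv2.imwrite("pics/c1.png",a)
E
```

```text
table 0.27105871309686336 2.1750749169149013
yel 178 [549.7 383.9  36.4] ((550.450927734375, 383.5263977050781), 20.530174255371094) ((549.6927490234375, 384.37841796875), (38.978511810302734, 38.6736946105957), 22.545883178710938)
grn 176 [537.7 297.2  36.4] ((537.8630981445312, 297.3299255371094), 20.16206169128418) ((537.5678100585938, 297.3979797363281), (38.41450881958008, 36.96641159057617), 44.42955017089844)
pink 181 [448.9 260.4  35.9] ((448.70819091796875, 259.7421875), 20.251306533813477) ((448.6773376464844, 259.85467529296875), (39.415611267089844, 36.23301696777344), 88.43131256103516)
red 179 [538.7 465.1  36.3] ((538.823486328125, 465.25811767578125), 20.43247413635254) ((538.4921875, 464.8740539550781), (38.009517669677734, 37.68465805053711), 1.709770917892456)
chalk 147 [493.1 325.1   6.7] ((491.2176818847656, 325.4715576171875), 24.513212203979492) ((490.5096130371094, 327.4399108886719), (44.79304122924805, 35.943092346191406), 14.333427429199219)
tinlidknob 56 [482.8  94.2  33.8] ((482.86688232421875, 94.28175354003906), 10.801473617553711) ((483.1547546386719, 
[... 467 characters left out ...]
5703125)
tin 217 ((643.1466674804688, 154.6667022705078), 49.85671615600586) ((642.8956298828125, 154.83914184570312), (98.04907989501953, 97.904296875), 43.94490051269531)
tinlid 1188 ((483.0496826171875, 98.02958679199219), 55.146785736083984) ((482.3922119140625, 93.68585205078125), (106.43816375732422, 100.16622161865234), 13.615979194641113)
boxrim 393 ((620.6530151367188, -89.06523132324219), 114.58364868164062) ((621.42138671875, -88.81723022460938), (100.6228256225586, 211.7720184326172), 5.6230902671813965)
boxlid 4238 ((508.31964111328125, -401.1907043457031), 122.35862731933594) ((505.57196044921875, -401.7603759765625), (224.12864685058594, 109.27393341064453), 87.61247253417969)
```

View pics/c1.png

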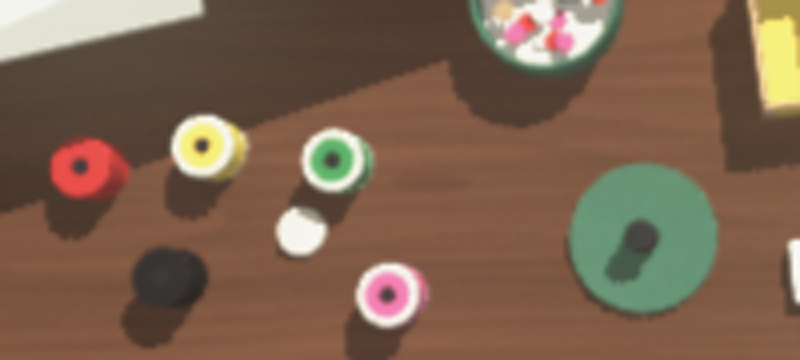

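The crop confirms it: yellow (208,147), green (337,160) and pink (390,294) have white ends, and the red (88,170) and black (168,277) decoys don't. Moving above yellow.

apply_moves:
  targets:
    - [62,[351,870,-81],[0,0,73.3]]
    - [62,[351,870,-81],[0,0,73.3]]
    - [62,[351,870,-81],[0,0,73.3]]
    - [62,[351,870,-81],[0,0,73.3]]
    - [62,[351,870,-81],[0,0,73.3]]
    - [62,[351,870,-81],[0,0,73.3]]
    - [62,[351,870,-81],[0,0,73.3]]
    - [62,[351,870,-81],[0,0,73.3]]
    - [62,[351,870,-81],[0,0,73.3]]
    - [62,[351,870,-81],[0,0,73.3]]
    - [62,[351,870,-81],[0,0,73.3]]
    - [62,[351,870,-81],[0,0,73.3]]
    - [62,[351,870,-81],[0,0,73.3]]
    - [62,[351,870,-81],[0,0,73.3]]
    - [62,[351,870,-81],[0,0,73.3]]
    - [62,[351,870,-81],[0,0,73.3]]
    - [62,[351,870,-81],[0,0,73.3]]
    - [62,[351,870,-81],[0,0,73.3]]
    - [62,[351,870,-81],[0,0,73.3]]
    - [62,[351,870,-81],[0,0,73.3]]
  squeeze: 50

```text
time_s: 2.1
eef_pos: [549.7, 387.8, 147.6]
ee_rot: [-0.001, 0.671, 0.742, -0.001]
force: [-0.4, -0.0, -0.4]
grip_width: 0.729
grip_force: 0.0
```

apply_moves:
  targets:
    - [62,[0,0,-50],[0,0,0]]
    - [62,[0,0,-90],[0,0,0]]
    - [62,[0,0,-90],[0,0,0]]
    - [62,[0,0,-90],[0,0,0]]

```text
time_s: 2.5
eef_pos: [550.4, 383.9, 61.5]
ee_rot: [0.0, 0.672, 0.741, 0.0]
force: [0.8, -0.2, 0.3]
grip_width: 0.725
grip_force: 0.0
```

```bash
python3 - <<'E'
from h import *
print(ctrl.sense()["eef_pos"],ctrl.sense()["grip_width"])
p,d=capture("top"); P=cloud("top",d)
for n,(u,v) in dict(yel=(126,207),grn=(158,210),pink=(172,243)).items():
    m=hm(P,u,v,14,30,42); print(n,m.sum(),P[m].mean(0))
E
```

```text
[550.35902613 383.85360457  61.46817125] 0.7248710871910325
yel 141 [550.81645    380.21464619  36.38382707]
grn 174 [537.95333364 297.20017101  36.14046466]
pink 184 [448.72286564 260.23545697  36.298484  ]
```

apply_moves:
  targets:
    - [62,[0,0,-25],[0,0,0]]
    - [62,[0,0,-45],[0,0,0]]
    - [62,[0,0,-55],[0,0,0]]
    - [62,[0,0,-55],[0,0,0]]
    - [34,[0,0,-55],[0,0,0]]
    - [34,[0,0,-55],[0,0,0]]
    - [34,[0,0,-55],[0,0,0]]
    - [34,[0,0,-55],[0,0,0]]
    - [34,[0,0,-55],[0,0,0]]
    - [34,[0,0,-55],[0,0,0]]

```text
time_s: 3.55
eef_pos: [551.1, 384.7, 7.5]
ee_rot: [0.001, 0.672, 0.741, 0.002]
force: [-0.4, -1.3, 7.1]
grip_width: 0.455
grip_force: 50.4
```

apply_moves:
  targets:
    - [34,[0,0,40],[0,0,0]]
    - [34,[0,0,85],[0,0,0]]
    - [34,[12,-47,95],[0,0,0]]
    - [34,[20,-94,95],[0,0,0]]
    - [34,[30,-141,95],[0,0,0]]
    - [34,[35,-188,95],[0,0,0]]
    - [34,[45,-235,95],[0,0,0]]
    - [34,[50,-282,95],[0,0,0]]
    - [34,[55,-329,95],[0,0,0]]
    - [34,[60,-376,95],[0,0,0]]
    - [34,[63.5,-395.5,95],[0,0,0]]
    - [34,[63.5,-395.5,95],[0,0,0]]
    - [34,[63.5,-395.5,95],[0,0,0]]
    - [34,[63.5,-395.5,95],[0,0,0]]

```text
time_s: 4.95
eef_pos: [613.4, -10.1, 100.6]
ee_rot: [0.0, 0.671, 0.741, 0.0]
force: [-0.7, -0.6, -0.2]
grip_width: 0.454
grip_force: 51.6
```

```bash
python3 - <<'E'
from h import *
print(ctrl.sense()["eef_pos"],ctrl.sense()["grip_width"],ctrl.sense()["grip_force"])
a,_=capture("top");b,_=capture("scene")
a=cv2.resize(a[130:250,230:370],(560,480));b=cv2.resize(b[110:250,180:320],(240,240))
a[:240,320:]=b
cv2.imwrite("pics/c2.png",a)
E
```

```text
[613.41994504 -10.05044451 100.58947259] 0.453538322209762 51.558823585510254
```

View pics/c2.png

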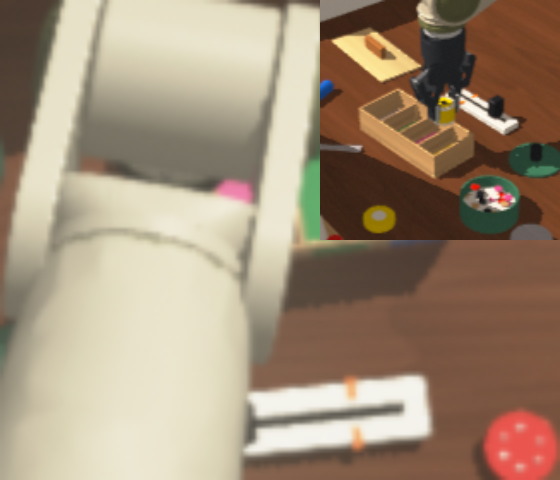

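The scene inset at (447,110) shows the yellow reel held over the box's +y end. Lowering.

apply_moves:
  targets:
    - [34,[0,0,-30],[0,0,0]]
    - [34,[0,0,-50],[0,0,0]]
    - [34,[0,0,-65],[0,0,0]]
    - [34,[0,0,-80],[0,0,0]]
    - [34,[0,0,-88],[0,0,0]]
    - [34,[0,0,-90],[0,0,0]]
    - [34,[0,0,-90],[0,0,0]]

```text
time_s: 5.75
eef_pos: [613.8, -11.2, 10.7]
ee_rot: [0.0, 0.672, 0.741, 0.0]
force: [-0.3, -0.0, -0.2]
grip_width: 0.451
grip_force: 53.9
```

apply_moves:
  targets:
    - [52,[0,0,0],[0,0,0]]
    - [52,[0,0,0],[0,0,0]]
    - [52,[0,0,0],[0,0,0]]
    - [52,[0,0,15],[0,0,0]]
    - [52,[0,0,40],[0,0,0]]
    - [52,[0,0,85],[0,0,0]]
    - [62,[-10,45,95],[0,0,8]]
    - [62,[-20,90,95],[0,0,16]]
    - [62,[-33,135,95],[0,0,24]]
    - [62,[-44,180,95],[0,0,32]]
    - [62,[-55,225,95],[0,0,40]]
    - [62,[-66,270,95],[0,0,48]]
    - [62,[-75.8,308.5,95],[0,0,52.4]]
    - [62,[-75.8,308.5,90],[0,0,52.4]]
    - [62,[-75.8,308.5,70],[0,0,52.4]]
    - [62,[-75.8,308.5,50],[0,0,52.4]]
    - [62,[-75.8,308.5,50],[0,0,52.4]]

```text
time_s: 7.45
eef_pos: [536.7, 296.3, 58.7]
ee_rot: [-0.002, 0.276, 0.961, -0.001]
force: [-0.9, -0.4, -0.2]
grip_width: 0.73
grip_force: 0.0
```

```bash
cat >> h.py <<'E'
def reels():
    p,d=capture("top"); P=cloud("top",d)
    for n,(u,v) in dict(grn=(158,210),pink=(172,243)).items():
        m=hm(P,u,v,14,30,42); print(n,m.sum(),P[m].mean(0).round(1) if m.any() else 0)
    return p,P
def state():
    s=ctrl.sense(); q=s["ee_rot"]; print(round(s["time_s"],2),s["eef_pos"].round(1),"close",(2*np.degrees(np.arctan2(q[2],q[1]))-90).round(2),"w",(s["grip_width"]*85.4).round(1),"F",s["force"].round(1),round(s["grip_force"],1))
E
python3 - <<'E'
from h import *
state(); p,P=reels()
m=(P[...,2]>34)&(P[...,2]<42)&(abs(P[...,0]-613)<32)&(abs(P[...,1]+11)<20)
print(m.sum(),P[m].mean(0), hull(m,"top",40).mean(0),cv2.minEnclosingCircle(hull(m,"top",40)))
E
```

```text
Traceback (most recent call last):
  File "h.py", line 30, in state
    s=ctrl.sense(); q=s["ee_rot"]; print(round(s["time_s"],2),s["eef_pos"].round(1),"close",(2*np.degrees(np.arctan2(q[2],q[1]))-90).round(2),"w",(s["grip_width"]*85.4).round(1),"F",s["force"].round(1),round(s["grip_force"],1))
                                                                                                                                                  ^^^^^^^^^^^^^^^^^^^^^^^^^^^^
AttributeError: 'float' object has no attribute 'round'
```

```bash
sed -i 's/(s\["grip_width"\]\*85.4).round(1)/round(s["grip_width"]*85.4,1)/' h.py
python3 - <<'E'
from h import *
state(); p,P=reels()
m=(P[...,2]>34)&(P[...,2]<42)&(abs(P[...,0]-613)<32)&(abs(P[...,1]+11)<20)
print(m.sum(),P[m].mean(0), hull(m,"top",40).mean(0),cv2.minEnclosingCircle(hull(m,"top",40)))
E
```

```text
7.45 [536.7 296.3  58.7] close 57.93 w 62.4 F [-0.9 -0.4 -0.2] 0.0
grn 17 [547.4 284.7  35.8]
pink 170 [448.6 259.3  36.1]
146 [613.84715904 -10.65879901  39.08879727] [614.50214  -10.489813] ((613.73974609375, -10.488990783691406), 19.878929138183594)
```

apply_moves:
  targets:
    - [62,[0,0,-25],[0,0,0]]
    - [62,[0,0,-45],[0,0,0]]
    - [62,[0,0,-54],[0,0,0]]
    - [62,[0,0,-54],[0,0,0]]
    - [34,[0,0,-54],[0,0,0]]
    - [34,[0,0,-54],[0,0,0]]
    - [34,[0,0,-54],[0,0,0]]
    - [34,[0,0,-54],[0,0,0]]
    - [34,[0,0,-54],[0,0,0]]
    - [34,[0,0,-54],[0,0,0]]

```text
time_s: 8.5
eef_pos: [538.7, 297.5, 8.1]
ee_rot: [0.001, 0.276, 0.961, 0.001]
force: [1.0, 0.1, 6.7]
grip_width: 0.451
grip_force: 50.4
```

apply_moves:
  targets:
    - [34,[0,0,40],[0,0,0]]
    - [34,[0,0,85],[0,0,0]]
    - [34,[10,-47,95],[0,0,-8]]
    - [34,[20,-94,95],[0,0,-16]]
    - [34,[30,-141,95],[0,0,-24]]
    - [34,[40,-188,95],[0,0,-32]]
    - [34,[50,-235,95],[0,0,-40]]
    - [34,[60,-282,95],[0,0,-48]]
    - [34,[70,-329,95],[0,0,-52.4]]
    - [34,[80,-376,95],[0,0,-52.4]]
    - [34,[85.9,-412,95],[0,0,-52.4]]
    - [34,[85.9,-412,95],[0,0,-52.4]]
    - [34,[85.9,-412,95],[0,0,-52.4]]
    - [34,[85.9,-412,95],[0,0,-52.4]]
    - [34,[85.9,-412,95],[0,0,-52.4]]

```text
time_s: 10.0
eef_pos: [623.6, -113.5, 101.6]
ee_rot: [0.0, 0.671, 0.741, 0.0]
force: [-0.4, -0.3, -0.6]
grip_width: 0.451
grip_force: 50.5
```

```bash
python3 - <<'E'
from h import *
state()
b,_=capture("scene"); h=cv2.cvtColor(b,cv2.COLOR_BGR2HSV)
m=cv2.inRange(h,(50,120,60),(80,255,255))
n,l,st,c=cv2.connectedComponentsWithStats(m); print([(st[i].tolist(),c[i].round()) for i in range(1,n) if st[i,4]>15])
E
```

```text
10.0 [ 623.6 -113.5  101.6] close 5.67 w 38.5 F [-0.4 -0.3 -0.6] 50.5
[([226, 154, 8, 4, 26], array([230., 155.])), ([228, 160, 8, 8, 51], array([231., 164.])), ([150, 212, 12, 28, 249], array([155., 226.])), ([0, 312, 7, 8, 19], array([  3., 315.])), ([227, 314, 42, 38, 202], array([248., 333.])), ([0, 336, 14, 27, 70], array([  6., 350.])), ([18, 358, 6, 8, 16], array([ 20., 362.])), ([7, 369, 9, 15, 34], array([ 11., 378.]))]
```

apply_moves:
  targets:
    - [34,[0,0,-30],[0,0,0]]
    - [34,[0,0,-50],[0,0,0]]
    - [34,[0,0,-65],[0,0,0]]
    - [34,[0,0,-80],[0,0,0]]
    - [34,[0,0,-88],[0,0,0]]
    - [34,[0,0,-90],[0,0,0]]
    - [34,[0,0,-90],[0,0,0]]

```text
time_s: 10.75
eef_pos: [623.9, -114.9, 12.0]
ee_rot: [0.0, 0.672, 0.741, 0.0]
force: [-1.2, 0.5, 0.9]
grip_width: 0.457
grip_force: 51.9
```

apply_moves:
  targets:
    - [52,[0,0,0],[0,0,0]]
    - [52,[0,0,0],[0,0,0]]
    - [52,[0,0,0],[0,0,0]]
    - [52,[0,0,15],[0,0,0]]
    - [52,[0,0,40],[0,0,0]]
    - [52,[0,0,85],[0,0,0]]
    - [62,[-20,42,95],[0,0,0]]
    - [62,[-40,85,95],[0,0,0]]
    - [62,[-60,128,95],[0,0,0]]
    - [62,[-80,171,95],[0,0,0]]
    - [62,[-100,214,95],[0,0,0]]
    - [62,[-120,257,95],[0,0,0]]
    - [62,[-140,300,95],[0,0,0]]
    - [62,[-160,343,95],[0,0,0]]
    - [62,[-175,375,95],[0,0,0]]
    - [62,[-175,375,90],[0,0,0]]
    - [62,[-175,375,50],[0,0,0]]
    - [62,[-175,375,50],[0,0,0]]
    - [62,[-175,375,50],[0,0,0]]

```text
time_s: 12.65
eef_pos: [449.0, 259.7, 62.1]
ee_rot: [-0.0, 0.672, 0.74, -0.0]
force: [-0.2, 0.2, 0.7]
grip_width: 0.724
grip_force: 0.0
```

```bash
python3 - <<'E'
from h import *
state(); p,P=reels()
for c in((613,-11),(624,-115)):
    m=(P[...,2]>34)&(P[...,2]<42)&(abs(P[...,0]-c[0])<32)&(abs(P[...,1]-c[1])<20)
    print(m.sum(),cv2.minEnclosingCircle(hull(m,"top",40)))
E
```

```text
12.65 [449.  259.7  62.1] close 5.53 w 61.9 F [-0.2  0.2  0.7] 0.0
grn 0 0
pink 19 [449.4 243.9  36.1]
152 ((613.73974609375, -10.488990783691406), 19.878929138183594)
145 ((624.3003540039062, -112.92951965332031), 19.80414581298828)
```

Both placed; now pink (z 61.3 → 7).

apply_moves:
  targets:
    - [62,[0,0,-25],[0,0,0]]
    - [62,[0,0,-45],[0,0,0]]
    - [62,[0,0,-54],[0,0,0]]
    - [62,[0,0,-54],[0,0,0]]
    - [34,[0,0,-54],[0,0,0]]
    - [34,[0,0,-54],[0,0,0]]
    - [34,[0,0,-54],[0,0,0]]
    - [34,[0,0,-54],[0,0,0]]
    - [34,[0,0,-54],[0,0,0]]
    - [34,[0,0,-54],[0,0,0]]

```text
time_s: 13.7
eef_pos: [449.6, 260.4, 8.9]
ee_rot: [0.001, 0.672, 0.741, 0.001]
force: [-0.3, -0.4, 5.7]
grip_width: 0.45
grip_force: 50.1
```

apply_moves:
  targets:
    - [34,[0,0,40],[0,0,0]]
    - [34,[0,0,85],[0,0,0]]
    - [34,[20,-40,95],[0,0,0]]
    - [34,[40,-80,95],[0,0,0]]
    - [34,[60,-120,95],[0,0,0]]
    - [34,[80,-160,95],[0,0,0]]
    - [34,[100,-200,95],[0,0,0]]
    - [34,[120,-240,95],[0,0,0]]
    - [34,[140,-280,95],[0,0,0]]
    - [34,[160,-310,95],[0,0,0]]
    - [34,[170,-323.2,95],[0,0,0]]
    - [34,[170,-323.2,95],[0,0,0]]
    - [34,[170,-323.2,95],[0,0,0]]

```text
time_s: 15.0
eef_pos: [618.3, -62.6, 102.6]
ee_rot: [-0.0, 0.672, 0.741, 0.0]
force: [-1.4, 0.2, 0.2]
grip_width: 0.448
grip_force: 50.5
```

```bash
python3 - <<'E'
from h import *
state()
b,_=capture("scene"); h=cv2.cvtColor(b,cv2.COLOR_BGR2HSV)
m=cv2.inRange(h,(155,90,60),(175,255,255))
n,l,st,c=cv2.connectedComponentsWithStats(m); print([(st[i].tolist(),c[i].round()) for i in range(1,n) if st[i,4]>15])
E
```

```text
15.0 [618.3 -62.6 102.6] close 5.58 w 38.2 F [-1.4  0.2  0.2] 50.5
[([237, 160, 8, 5, 33], array([240., 162.])), ([237, 165, 11, 10, 72], array([242., 170.])), ([131, 192, 11, 27, 232], array([135., 205.])), ([287, 223, 5, 5, 17], array([289., 225.])), ([195, 261, 3, 16, 16], array([196., 268.]))]
```

apply_moves:
  targets:
    - [34,[0,0,-30],[0,0,0]]
    - [34,[0,0,-50],[0,0,0]]
    - [34,[0,0,-65],[0,0,0]]
    - [34,[0,0,-80],[0,0,0]]
    - [34,[0,0,-88],[0,0,0]]
    - [34,[0,0,-90],[0,0,0]]
    - [34,[0,0,-90],[0,0,0]]
    - [52,[0,0,-90],[0,0,0]]
    - [52,[0,0,-90],[0,0,0]]
    - [52,[0,0,-90],[0,0,0]]
    - [52,[0,0,-75],[0,0,0]]
    - [52,[0,0,-40],[0,0,0]]
    - [52,[0,0,5],[0,0,0]]
    - [50,[-60,20,50],[0,0,0]]
    - [50,[-110,60,50],[0,0,0]]
    - [50,[-160,110,50],[0,0,0]]
    - [50,[-200,160,50],[0,0,0]]
    - [50,[-250,200,50],[0,0,0]]
    - [50,[-250,240,50],[0,0,0]]
    - [50,[-250,260,50],[0,0,0]]

```text
time_s: 17.05
eef_pos: [380.9, 168.5, 153.3]
ee_rot: [0.001, 0.672, 0.74, 0.001]
force: [2.3, 0.2, -0.1]
grip_width: 0.587
grip_force: 0.0
```

```bash
python3 - <<'E'
from h import *
state(); 
p,d=capture("top");P=cloud("top",d);np.savez("top1.npz",p=p,d=d)
for c in((613,-11),(619,-63),(624,-115)):
    m=(P[...,2]>34)&(P[...,2]<42)&(abs(P[...,0]-c[0])<32)&(abs(P[...,1]-c[1])<20)
    print(m.sum(),cv2.minEnclosingCircle(hull(m,"top",40)))
cv2.imwrite("pics/top1.png",cv2.resize(p,(800,600)))
E
```

```text
17.05 [380.9 168.5 153.3] close 5.51 w 50.2 F [ 2.3  0.2 -0.1] 0.0
145 ((613.73974609375, -10.488990783691406), 19.878929138183594)
142 ((619.3170776367188, -62.373046875), 19.707788467407227)
149 ((624.3003540039062, -112.92951965332031), 19.80414581298828)
```

View pics/top1.png

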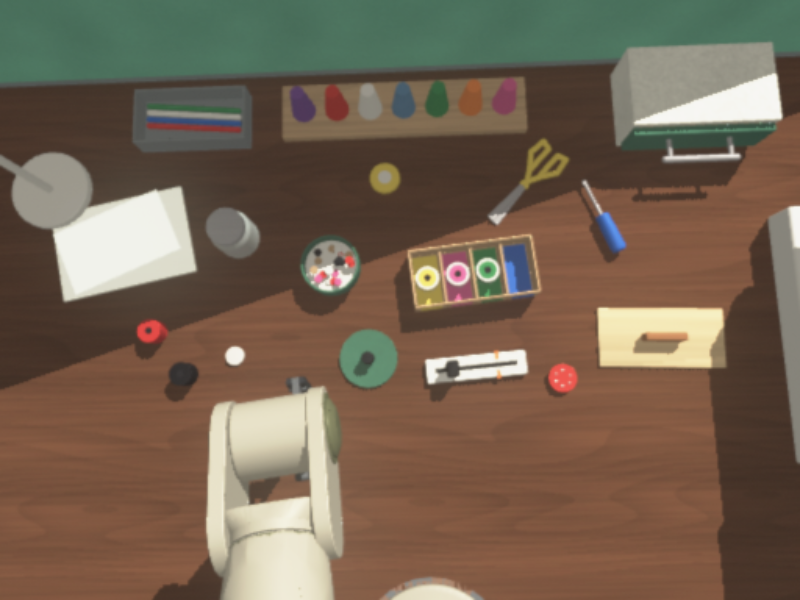

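Reels sit in yellow (427,278), pink (458,273) and green (488,270); the blue compartment is empty and there's no blue reel. Now measuring the lids.

```bash
cat >> h.py <<'E'
def blob(p,lo,hi,near,z,cam="top",close=7):
    m=cv2.inRange(cv2.cvtColor(p,cv2.COLOR_BGR2HSV),lo,hi)
    m=cv2.morphologyEx(m,cv2.MORPH_CLOSE,np.ones((close,close)))
    m=cv2.morphologyEx(m,cv2.MORPH_OPEN,np.ones((3,3)))
    m=comp(m,near); return m,hull(m,cam,z)
def cent(m,cam,z):
    v,u=np.nonzero(m); return ray(cam,np.c_[u,v],z)[:,:2].mean(0)
E
python3 - <<'E'
from h import *
D=np.load("top1.npz");p,d=D["p"],D["d"];P=cloud("top",d);h=cv2.cvtColor(p,cv2.COLOR_BGR2HSV)
print(h[225,395],h[222,425],h[228,228],h[240,150])
m,H=blob(p,(18,60,120),(32,200,255),(423,216),6); print("boxlid",m.sum(),cv2.minAreaRect(H),cent(m,"top",6))
m,H=blob(p,(65,60,50),(90,255,200),(236,230),6); print("tinlid",m.sum(),cv2.minEnclosingCircle(H),cent(m,"top",6),cv2.fitEllipse(H))
mk=(P[...,2]>27)&(P[...,2]<40)&(abs(P[...,0]-483)<40)&(abs(P[...,1]-94)<40); print("knob",P[mk].mean(0))
mk=(P[...,2]>27)&(P[...,2]<40)&(abs(P[...,0]-505)<40)&(abs(P[...,1]+404)<60); print("bar",P[mk].mean(0),cv2.minAreaRect(hull(mk,"top",34)))
m=(P[...,2]>46.5)&(P[...,2]<55)&(abs(P[...,0]-621)<80)&(abs(P[...,1]+89)<125); r=P[m]
print("rim",m.sum(),cv2.minAreaRect(hull(m,"top",50)),cv2.minAreaRect(ray("top",np.argwhere(m)[:,::-1],50)[:,:2].astype(np.float32)))
m=(P[...,2]>41)&(P[...,2]<50)&(abs(P[...,0]-643)<60)&(abs(P[...,1]-155)<60)
print("tin",cv2.fitEllipse(hull(m,"top",45)),cv2.minEnclosingCircle(hull(m,"top",45)))
E
```

```text
[ 22  72 242] [ 18  89 146] [ 70  78 147] [ 10 118 119]
boxlid 2925 ((502.7132873535156, -406.61700439453125), (211.88101196289062, 100.97637176513672), 88.26799011230469) [ 503.53536326 -406.10624945]
tinlid 962 ((481.2660217285156, 94.08172607421875), 48.326297760009766) [481.43263281  93.86440033] ((481.54278564453125, 94.06639862060547), (93.31138610839844, 94.36849975585938), 11.753978729248047)
knob [482.67526056  94.40043154  34.05573885]
bar [ 504.06219867 -404.45990275   32.88489438] ((504.1501770019531, -403.7663879394531), (69.5099105834961, 13.004657745361328), 88.35235595703125)
rim 355 ((623.6121826171875, 3.3302154541015625), (58.147735595703125, 117.13472747802734), 65.9859390258789) ((621.4036254882812, -88.71916198730469), (100.30348205566406, 211.7199249267578), 5.766298294067383)
tin ((643.1903076171875, 154.8662109375), (97.15515899658203, 97.39669036865234), 85.48048400878906) ((643.1338500976562, 154.6017303466797), 49.902931213378906)
```

apply_moves:
  targets:
    - [50,[0,0,0],[0,0,0]]
    - [50,[0,0,0],[0,0,0]]

```text
time_s: 17.3
eef_pos: [382.8, 167.3, 152.7]
ee_rot: [0.001, 0.672, 0.741, 0.0]
force: [-0.5, 0.1, 0.4]
grip_width: 0.585
grip_force: 0.0
```

apply_moves:
  targets:
    - [50,[10,-48,0],[0,0,0]]
    - [50,[20,-96,0],[0,0,-2]]
    - [50,[30,-144,0],[0,0,-4]]
    - [50,[40,-192,0],[0,0,-7.3]]
    - [50,[50,-240,0],[0,0,-7.3]]
    - [50,[60,-288,0],[0,0,-7.3]]
    - [50,[70,-336,0],[0,0,-7.3]]
    - [50,[80,-384,0],[0,0,-7.3]]
    - [50,[90,-432,0],[0,0,-7.3]]
    - [50,[100,-480,0],[0,0,-7.3]]
    - [50,[111,-528,0],[0,0,-7.3]]
    - [50,[121.2,-572.1,0],[0,0,-7.3]]
    - [50,[121.2,-572.1,-20],[0,0,-7.3]]
    - [50,[121.2,-572.1,-60],[0,0,-7.3]]
    - [50,[121.2,-572.1,-80],[0,0,-7.3]]
    - [50,[121.2,-572.1,-80],[0,0,-7.3]]
    - [50,[121.2,-572.1,-80],[0,0,-7.3]]
  squeeze: 80

```text
time_s: 19.0
eef_pos: [503.0, -406.2, 72.9]
ee_rot: [0.001, 0.718, 0.696, -0.0]
force: [0.1, -0.4, -0.1]
grip_width: 0.583
grip_force: 0.0
```

```bash
python3 - <<'E'
from h import *
state()
p,d=capture("top");b,_=capture("scene")
a=np.hstack([cv2.resize(p[150:270,350:470],(400,400)),cv2.resize(b[80:200,170:290],(400,400))]);cv2.imwrite("pics/c3.png",a)
E
```

```text
19.0 [ 503.  -406.2   72.9] close -1.82 w 49.8 F [ 0.1 -0.4 -0.1] 0.0
```

View pics/c3.png

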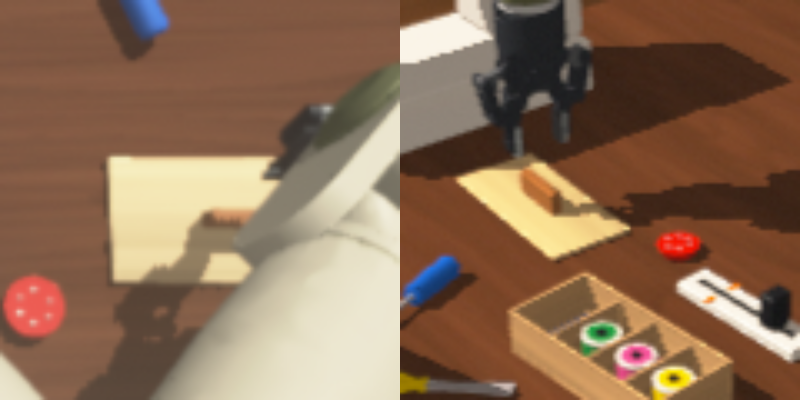

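apply_moves:
  targets:
    - [50,[0,0,-25],[0,0,0]]
    - [50,[0,0,-45],[0,0,0]]
    - [50,[0,0,-60],[0,0,0]]
    - [50,[0,0,-63],[0,0,0]]
    - [50,[0,0,-63],[0,0,0]]
    - [8,[0,0,-63],[0,0,0]]
    - [8,[0,0,-63],[0,0,0]]
    - [8,[0,0,-63],[0,0,0]]
    - [8,[0,0,-63],[0,0,0]]
    - [8,[0,0,-63],[0,0,0]]
    - [8,[0,0,-63],[0,0,0]]
    - [8,[0,0,-63],[0,0,0]]
    - [8,[0,0,-63],[0,0,0]]

```text
time_s: 20.4
eef_pos: [503.9, -405.0, 10.1]
ee_rot: [0.001, 0.718, 0.696, -0.0]
force: [-0.7, 0.3, 5.4]
grip_width: 0.145
grip_force: 79.7
```

apply_moves:
  targets:
    - [8,[0,0,30],[0,0,0]]
    - [8,[0,0,70],[0,0,0]]
    - [8,[0,0,95],[0,0,0]]
    - [8,[14,40,95],[0,0,1]]
    - [8,[28,78,95],[0,0,2]]
    - [8,[42,116,95],[0,0,3]]
    - [8,[56,154,95],[0,0,4]]
    - [8,[70,192,95],[0,0,5]]
    - [8,[84,230,95],[0,0,6]]
    - [8,[98,266,95],[0,0,7]]
    - [8,[110,296,95],[0,0,7.4]]
    - [8,[117.4,316,95],[0,0,7.4]]
    - [8,[117.4,316,80],[0,0,7.4]]
    - [8,[117.4,316,65],[0,0,7.4]]
    - [8,[117.4,316,60],[0,0,7.4]]
    - [8,[117.4,316,60],[0,0,7.4]]
    - [8,[117.4,316,60],[0,0,7.4]]

```text
time_s: 22.1
eef_pos: [621.0, -89.2, 69.4]
ee_rot: [0.0, 0.671, 0.741, 0.0]
force: [-0.9, -0.2, -1.0]
grip_width: 0.145
grip_force: 78.8
```

```bash
python3 - <<'E'
from h import *
state()
p,d=capture("top");b,_=capture("scene")
a=np.hstack([cv2.resize(p[130:230,240:365],(400,320)),cv2.resize(b[130:230,185:310],(400,320))]);cv2.imwrite("pics/c4.png",a)
E
```

```text
22.1 [621.  -89.2  69.4] close 5.64 w 12.4 F [-0.9 -0.2 -1. ] 78.8
```

View pics/c4.png

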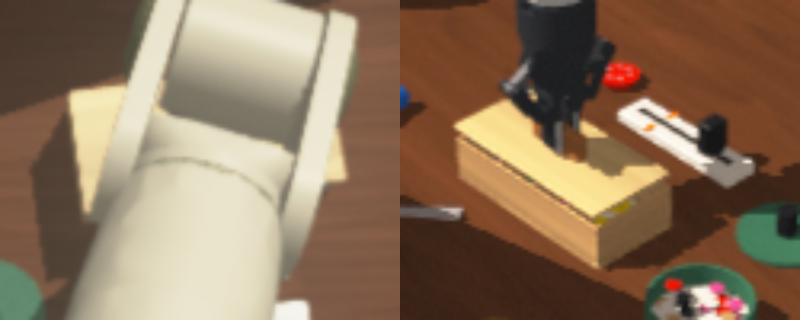

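The lid is held squarely about 10 mm over the rim. Lowering, releasing, then retreating to look.

apply_moves:
  targets:
    - [8,[0,0,-4],[0,0,0]]
    - [8,[0,0,-8],[0,0,0]]
    - [8,[0,0,-9.5],[0,0,0]]
    - [8,[0,0,-9.5],[0,0,0]]
    - [8,[0,0,-9.5],[0,0,0]]
    - [40,[0,0,-9.5],[0,0,0]]
    - [40,[0,0,-9.5],[0,0,0]]
    - [40,[0,0,-9.5],[0,0,0]]
    - [40,[0,0,-9.5],[0,0,0]]
    - [40,[0,0,10],[0,0,0]]
    - [40,[0,0,50],[0,0,0]]
    - [40,[-40,20,75],[0,0,0]]
    - [40,[-80,45,75],[0,0,0]]
    - [40,[-120,80,75],[0,0,0]]
    - [40,[-160,115,75],[0,0,0]]
    - [40,[-200,150,75],[0,0,0]]
    - [40,[-235,185,75],[0,0,0]]
    - [40,[-235,230,75],[0,0,0]]
    - [40,[-235,256,75],[0,0,0]]
    - [40,[-235,256,75],[0,0,0]]

```text
time_s: 24.2
eef_pos: [385.4, 169.8, 144.3]
ee_rot: [0.0, 0.67, 0.743, 0.0]
force: [-1.2, -0.5, -0.1]
grip_width: 0.465
grip_force: 0.0
```

```bash
python3 - <<'E'
from h import *
state()
p,d=capture("top");b,e=capture("scene");np.savez("top2.npz",p=p,d=d);np.savez("scene2.npz",p=b,d=e);P=cloud("top",d)
mk=(P[...,2]>77)&(P[...,2]<92)&(abs(P[...,0]-621)<40)&(abs(P[...,1]+89)<60); print("bar",P[mk].mean(0),cv2.minAreaRect(hull(mk,"top",84)))
m=(P[...,2]>50)&(P[...,2]<92)&(abs(P[...,0]-621)<80)&(abs(P[...,1]+89)<125); print(cv2.minAreaRect(hull(m,"top",56)))
m=(P[...,2]>50)&(P[...,2]<62)&(abs(P[...,0]-621)<80)&(abs(P[...,1]+89)<125); print(P[m][:,2].mean(),P[m].mean(0),cv2.minAreaRect(P[m][:,:2].astype(np.float32)))
a=np.hstack([cv2.resize(p[135:215,250:350],(400,320),interpolation=2),cv2.resize(b[130:230,185:310],(400,320),interpolation=2)]);cv2.imwrite("pics/c5.png",a)
m,H=blob(p,(65,60,50),(90,255,200),(236,230),6); print("tinlid",m.sum(),cv2.minEnclosingCircle(H),cent(m,"top",6))
E
```

```text
24.2 [385.4 169.8 144.3] close 5.9 w 39.7 F [-1.2 -0.5 -0.1] 0.0
bar [620.76620238 -89.46793238  83.4773384 ] ((620.741943359375, -89.45899963378906), (14.336042404174805, 68.4217300415039), 5.889176845550537)
((620.965576171875, -89.49855041503906), (100.58448791503906, 212.97625732421875), 5.694426536560059)
55.95713685756741 [620.53389955 -89.96155984  55.95713686] ((621.6231689453125, -89.831787109375), (100.58067321777344, 213.6108856201172), 5.637152671813965)
tinlid 961 ((481.2660217285156, 94.08172607421875), 48.326297760009766) [481.4820906   93.86792502]
```

View pics/c5.png

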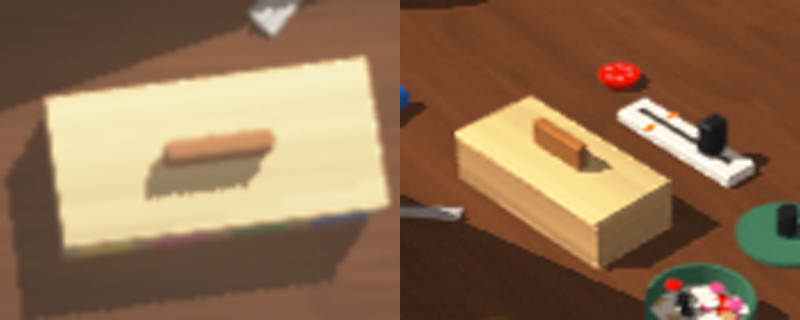

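The crop shows the box lid flush all round at (215,155); numerically it is within ~0.8 mm and ~0.1°. Next, the tin lid.

apply_moves:
  targets:
    - [50,[0,0,0],[0,0,0]]
    - [50,[0,0,0],[0,0,0]]

```text
time_s: 24.5
eef_pos: [386.2, 166.6, 144.0]
ee_rot: [-0.0, 0.672, 0.741, -0.0]
force: [0.5, 0.1, -0.2]
grip_width: 0.585
grip_force: 0.0
```

apply_moves:
  targets:
    - [50,[40,-30,0],[0,0,0]]
    - [50,[75,-56,0],[0,0,0]]
    - [50,[96.1,-72.9,-20],[0,0,0]]
    - [50,[96.1,-72.9,-60],[0,0,0]]
    - [50,[96.1,-72.9,-95],[0,0,0]]
    - [50,[96.1,-72.9,-120],[0,0,0]]
    - [50,[96.1,-72.9,-132],[0,0,0]]
    - [50,[96.1,-72.9,-135],[0,0,0]]
    - [50,[96.1,-72.9,-135],[0,0,0]]
    - [50,[96.1,-72.9,-135],[0,0,0]]
    - [14,[96.1,-72.9,-135],[0,0,0]]
    - [14,[96.1,-72.9,-135],[0,0,0]]
    - [14,[96.1,-72.9,-135],[0,0,0]]
    - [14,[96.1,-72.9,-135],[0,0,0]]
    - [14,[96.1,-72.9,-135],[0,0,0]]
    - [14,[96.1,-72.9,-135],[0,0,0]]
    - [14,[96.1,-72.9,-135],[0,0,0]]

```text
time_s: 26.2
eef_pos: [482.5, 94.5, 10.0]
ee_rot: [0.001, 0.671, 0.741, 0.0]
force: [-2.1, -0.9, 8.0]
grip_width: 0.231
grip_force: 77.9
```

apply_moves:
  targets:
    - [14,[0,0,30],[0,0,0]]
    - [14,[0,0,70],[0,0,0]]
    - [14,[30,11,80],[0,0,0]]
    - [14,[65,24,80],[0,0,0]]
    - [14,[100,38,80],[0,0,0]]
    - [14,[135,51,80],[0,0,0]]
    - [14,[160.6,60.4,80],[0,0,0]]
    - [14,[160.6,60.4,70],[0,0,0]]
    - [14,[160.6,60.4,60],[0,0,0]]
    - [14,[160.6,60.4,55],[0,0,0]]
    - [14,[160.6,60.4,55],[0,0,0]]

```text
time_s: 27.3
eef_pos: [641.5, 154.6, 63.0]
ee_rot: [-0.001, 0.671, 0.741, -0.001]
force: [0.0, -0.8, 0.1]
grip_width: 0.231
grip_force: 78.7
```

```bash
python3 - <<'E'
from h import *
state()
b,_=capture("scene");cv2.imwrite("pics/c6.png",cv2.resize(b[180:260,240:340],(500,400),interpolation=2))
E
```

```text
27.3 [641.5 154.6  63. ] close 5.66 w 19.7 F [ 0.  -0.8  0.1] 78.7
```

View pics/c6.png

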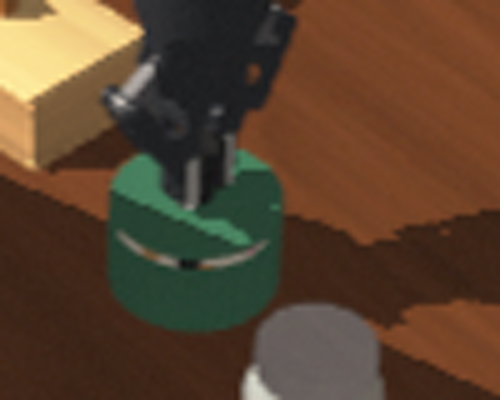

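The tin lid hovers level about 9 mm over the tin at (195,215).

apply_moves:
  targets:
    - [14,[0,0,0],[0,0,0]]
    - [14,[0,0,-4],[0,0,0]]
    - [14,[0,0,-8],[0,0,0]]
    - [14,[0,0,-9.7],[0,0,0]]
    - [14,[0,0,-9.7],[0,0,0]]
    - [14,[0,0,-9.7],[0,0,0]]
    - [40,[0,0,-9.7],[0,0,0]]
    - [40,[0,0,-9.7],[0,0,0]]
    - [40,[0,0,-9.7],[0,0,0]]
    - [40,[0,0,-9.7],[0,0,0]]
    - [40,[0,0,10],[0,0,0]]
    - [40,[0,0,50],[0,0,0]]
    - [40,[-45,0,80],[0,0,0]]
    - [40,[-90,0,80],[0,0,0]]
    - [40,[-135,0,80],[0,0,0]]
    - [40,[-180,0,80],[0,0,0]]
    - [40,[-220,0,80],[0,0,0]]
    - [40,[-255,0,80],[0,0,0]]
    - [40,[-255,0,80],[0,0,0]]
    - [40,[-255,0,80],[0,0,0]]

```text
time_s: 29.35
eef_pos: [387.9, 155.0, 144.5]
ee_rot: [0.001, 0.671, 0.741, 0.001]
force: [0.4, -0.4, 0.0]
grip_width: 0.466
grip_force: 0.0
```

```bash
python3 - <<'E'
from h import *
state()
p,d=capture("top");b,e=capture("scene");P=cloud("top",d)
mk=(P[...,2]>72)&(P[...,2]<86)&(abs(P[...,0]-643)<30)&(abs(P[...,1]-155)<30); print("knob",P[mk].mean(0),cv2.minEnclosingCircle(hull(mk,"top",79)))
m=(P[...,2]>46)&(P[...,2]<57)&(abs(P[...,0]-643)<70)&(abs(P[...,1]-155)<70); print(cv2.minEnclosingCircle(hull(m,"top",51)),cv2.fitEllipse(hull(m,"top",51)),P[m][:,2].mean())
m=(P[...,2]>50)&(P[...,2]<62)&(abs(P[...,0]-621)<80)&(abs(P[...,1]+89)<125); print("boxlid",cv2.minAreaRect(hull(m,"top",56)))
a=np.hstack([cv2.resize(p[140:200,175:250],(400,320),interpolation=2),cv2.resize(b[180:260,240:340],(400,320),interpolation=2)]);cv2.imwrite("pics/c7.png",a)
# dimmer
h=cv2.cvtColor(p,cv2.COLOR_BGR2HSV);m=cv2.inRange(h,(8,150,150),(20,255,255));n,l,st,c=cv2.connectedComponentsWithStats(m)
for i in range(1,n):
    if abs(c[i,0]-318)<20 and abs(c[i,1]-233)<20: print("mark",st[i,4],c[i],ray("top",c[i],14))
w=((h[...,1]<50)&(h[...,2]>150)); w=comp(cv2.morphologyEx(w.astype(np.uint8),3,np.ones((9,9))),(305,235)); print("track",cv2.minAreaRect(hull(w,"top",14)))
m=hm(P,290,235,14,46,62);print("grip",m.sum(),P[m].mean(0),cv2.minAreaRect(hull(m,"top",54.5)))
E
```

```text
29.35 [387.9 155.  144.5] close 5.69 w 39.8 F [ 0.4 -0.4  0. ] 0.0
knob [642.48041561 154.26877115  78.60287676] ((641.500244140625, 154.28858947753906), 11.36362361907959)
((642.8424682617188, 154.2841796875), 50.24309539794922) ((642.6517333984375, 154.6197509765625), (96.99903869628906, 98.0494155883789), 114.91841125488281) 51.184112110074885
boxlid ((620.947509765625, -89.48086547851562), (100.8203353881836, 212.9579620361328), 5.764865875244141)
mark 2 [317.  224.5] [[ 487.24527922 -124.05712803   14.        ]]
mark 1 [319. 241.] [[ 443.74231992 -127.13804254   14.        ]]
track ((462.1888732910156, -89.78508758544922), (40.97315979003906, 170.9150390625), 4.311287879943848)
grip 84 [460.13421035 -47.62514172  53.9769699 ] ((460.43084716796875, -46.65372085571289), (20.400846481323242, 25.384262084960938), 88.44773864746094)
```

View pics/c7.png

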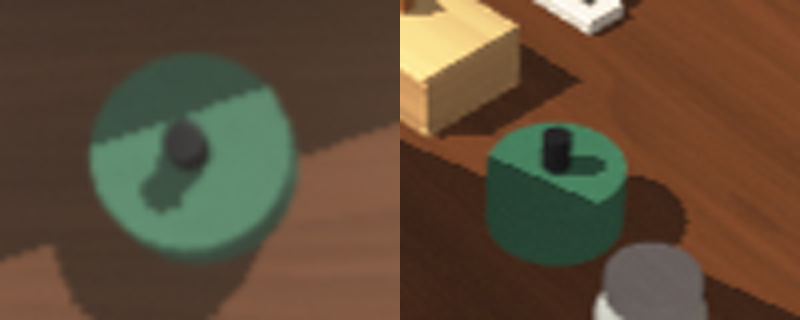

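The tin lid is centred and flush at (190,155), within ~0.5 mm. Refining the dimmer mark.

```bash
cat > dim.py <<'E'
from h import *
def look(tag):
    for n in("top","scene"):
        p,d=capture(n);f,cx,cy,E=cam(n)
        W=np.linalg.inv(E)@np.array([462,-90,14,1]);u,v=int(W[0]/W[2]*f+cx),int(W[1]/W[2]*f+cy);r=50
        q=p.astype(float);sat=q[...,2]-q[...,0]
        h=cv2.cvtColor(p,cv2.COLOR_BGR2HSV).astype(int)
        m=(h[...,0]>8)&(h[...,0]<20)&(h[...,1]>70)&(h[...,2]>165)
        w=np.zeros_like(m);w[v-r:v+r,u-r:u+r]=1;m&=w
        vv,uu=np.nonzero(m);X=ray(n,np.c_[uu,vv],14)[:,:2]-[462.2,-89.8];a=np.radians(4.3)
        L=X@np.array([[np.cos(a),-np.sin(a)],[np.sin(a),np.cos(a)]])
        k=(abs(L[:,0])<21)&(abs(L[:,1])<75);wt=sat[vv,uu][k];L=L[k]
        print(n,"mark local",k.sum(),[(np.average(L[s],0,wt[s]).round(1)) for s in(L[:,0]>0,L[:,0]<0) if s.any()])
        P=cloud(n,d);g=(P[...,2]>51.5)&(P[...,2]<58)&(np.hypot(P[...,0]-462,P[...,1]+90)<90)&w&(abs(P[...,0]-462)<30)
        if g.any():
            G=(P[g][:,:2]-[462.2,-89.8])@np.array([[np.cos(a),-np.sin(a)],[np.sin(a),np.cos(a)]]);print("   grip local",g.sum(),G.mean(0).round(1),(G.min(0)/2+G.max(0)/2).round(1))
        cv2.imwrite(f"pics/{tag}{n}.png",cv2.resize(p[v-40:v+40,u-50:u+50],(500,400),interpolation=2))
E
python3 -c "from dim import look;look('d0')"; python3 -c "
import cv2,numpy as np
cv2.imwrite('pics/d0.png',cv2.resize(np.hstack([cv2.imread('pics/d0top.png'),cv2.imread('pics/d0scene.png')]),(800,320)))"
```

```text
top mark local 20 [array([ 15.5, -36.6]), array([-16.1, -35.8])]
   grip local 64 [ 1.4 42.3] [ 1. 42.]
scene mark local 13 [array([ 18.3, -38.8]), array([-14.2, -37.4])]
   grip local 21 [ 5.3 44. ] [ 6.4 43.1]
```

View pics/d0.png

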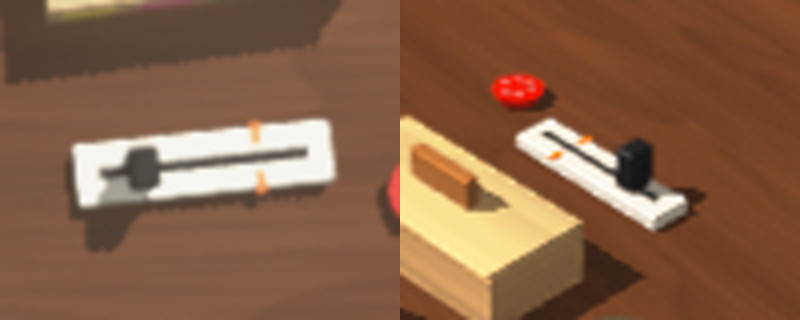

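apply_moves:
  targets:
    - [60,[15,-45,0],[0,0,-1.4]]
    - [60,[30,-90,0],[0,0,-1.4]]
    - [60,[45,-135,0],[0,0,-1.4]]
    - [60,[60,-175,0],[0,0,-1.4]]
    - [60,[71.7,-202.4,0],[0,0,-1.4]]
    - [60,[71.7,-202.4,-40],[0,0,-1.4]]
    - [60,[71.7,-202.4,-75],[0,0,-1.4]]
    - [60,[71.7,-202.4,-100],[0,0,-1.4]]
    - [60,[71.7,-202.4,-116],[0,0,-1.4]]
    - [60,[71.7,-202.4,-118],[0,0,-1.4]]
    - [60,[71.7,-202.4,-118],[0,0,-1.4]]
    - [20,[71.7,-202.4,-118],[0,0,-1.4]]
    - [20,[71.7,-202.4,-118],[0,0,-1.4]]
    - [20,[71.7,-202.4,-118],[0,0,-1.4]]
    - [20,[71.7,-202.4,-118],[0,0,-1.4]]
    - [20,[71.7,-202.4,-118],[0,0,-1.4]]
    - [20,[71.7,-202.4,-118],[0,0,-1.4]]
  squeeze: 40

```text
time_s: 31.25
eef_pos: [459.7, -47.7, 26.9]
ee_rot: [0.001, 0.68, 0.733, 0.0]
force: [-2.5, 0.1, 6.3]
grip_width: 0.323
grip_force: 39.6
```

apply_moves:
  targets:
    - [20,[1.2,-16,0],[0,0,0]]
    - [20,[2.4,-32,0],[0,0,0]]
    - [20,[3.6,-48,0],[0,0,0]]
    - [20,[4.8,-64,0],[0,0,0]]
    - [20,[5.6,-75,0],[0,0,0]]
    - [20,[5.9,-78.3,0],[0,0,0]]
    - [20,[5.9,-78.3,0],[0,0,0]]
    - [20,[5.9,-78.3,0],[0,0,0]]
    - [60,[5.9,-78.3,0],[0,0,0]]
    - [60,[5.9,-78.3,0],[0,0,0]]
    - [60,[5.9,-78.3,0],[0,0,0]]
    - [60,[5.9,-78.3,20],[0,0,0]]
    - [60,[5.9,-78.3,60],[0,0,0]]
    - [60,[5.9,-78.3,110],[0,0,0]]
    - [60,[0,-35,120],[0,0,0]]
    - [60,[-20,10,120],[0,0,0]]
    - [60,[-40,55,120],[0,0,0]]
    - [60,[-60,100,120],[0,0,0]]
    - [60,[-70,145,120],[0,0,0]]
    - [60,[-70,190,120],[0,0,0]]

```text
time_s: 33.25
eef_pos: [388.0, 144.2, 146.3]
ee_rot: [0.0, 0.68, 0.733, 0.0]
force: [1.1, -0.6, 0.3]
grip_width: 0.707
grip_force: 0.0
```

```bash
python3 - <<'E'
from dim import *
state(); look('d1')
p,d=capture("top");P=cloud("top",d)
m=(P[...,2]>46)&(P[...,2]<57)&(abs(P[...,0]-643)<70)&(abs(P[...,1]-155)<70); print("tin",cv2.minEnclosingCircle(hull(m,"top",51)))
m=(P[...,2]>50)&(P[...,2]<62)&(abs(P[...,0]-621)<80)&(abs(P[...,1]+89)<125); print("boxlid",cv2.minAreaRect(hull(m,"top",56)))
a=np.hstack([cv2.imread('pics/d1top.png'),cv2.imread('pics/d1scene.png')]);cv2.imwrite('pics/d1.png',cv2.resize(a,(800,320)))
E
```

```text
33.25 [388.  144.2 146.3] close 4.27 w 60.3 F [ 1.1 -0.6  0.3] 0.0
top mark local 7 [array([ 17.9, -37. ]), array([-17.8, -38.9])]
   grip local 68 [  0.8 -36.7] [  0.8 -36.5]
scene mark local 8 [array([ 18.3, -38.8]), array([-15.8,  47. ])]
   grip local 21 [  3.4 -36.2] [  3.9 -36.3]
tin ((642.6476440429688, 154.7740936279297), 50.11752700805664)
boxlid ((621.1286010742188, -89.49652862548828), (100.22039031982422, 212.98927307128906), 5.643548011779785)
```

View pics/d1.png

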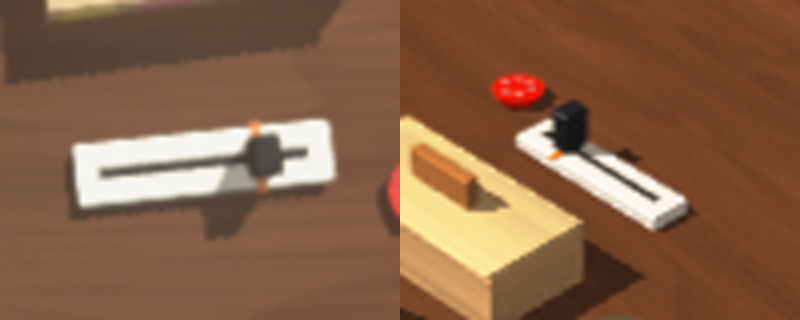

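The grip stands between the two orange ticks at (257,130) and (262,185), within about 1 mm. Both lids read as placed, so I'm handing in.

```bash
python3 -c "from rig import ctrl;print(ctrl.finish_job())"
```

```text
the job is handed in; nothing more can be done
None
```

The job is handed in, and no verdict came back: the yellow, pink and green reels (there was no blue) are in their compartments, both lids measure flush to within about 1 mm, and the dimmer grip is within about 1 mm of the orange mark.

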